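# Feel the stop pin into its hidden hole

## Robot

A 6-joint arm with a two-finger parallel gripper is mounted at the origin on a cart in front of the work surface, level with it; the furniture and walls round the work are solid. World frame = base frame: x ahead of the robot, y to its left, z up, the work surface at z = 0. Lengths are in m, angles in rad, forces in N, time in s.
With the tool pointing down it reaches from about 0.4 to 0.825 m from the base axis. Payload 7 kg.
Tool frame: the origin (TCP) lies midway between the tips of the shut fingers; the grasp point (between the pads) lies 19 mm behind it (arm.hold_point_z is the distance from the TCP to the grasp point, in m); z points along the fingers, x is the direction in which the jaws open and shut, and the axes are right-handed (so a half turn about z gives the same grasp; the last joint's range is limited). The gripper opens to 88 mm and grips with 3 to 60 N. Pads are 19 mm wide; open, the fingers measure 130 mm over their backs; the gripper's body (78 mm by 193 mm) begins 47 mm behind the grasp point.
Start: joints at [-0.936, 0.359, 0.012, 0, -1.224, -0.288], TCP at [0.229, -0.635, 0.227] pointing down, gripper open.
Joint ranges: [-3.07, 3.07], [-1.43, 2.12], [-1.02, 1.25], [-3.03, 1.67], [-3.05, -0], [-3.03, 3.03]. Speed limits (rad/s): [2.39, 2.39, 3.01, 3.14, 3.14, 3.14].

## Interface

Orientations are given as [roll, pitch, yaw] about the fixed x, y, z axes, in that order (R = Rz(yaw) Ry(pitch) Rx(roll)).
In Python, from station import readout, viewer, job, arm gives the robot as it stands.
- The arm moves only by the tool apply_moves, never from a script. Its argument "deltas" is text: rows parted by semicolons, each of 4 numbers parted by spaces: the shift along the tool's x, y, z in cm, then the turn about the tool's z in rad. A call has 1 to 10 rows; each row shifts and turns the commanded pose from where the row before left it, along the tool's axes as they then stand; what a row does not reach is not made up. A row lasts 1/8 s, in which the tool goes at most 62.5 mm and 10.7 degrees, less where a joint would pass 70% of its speed; a pose out of reach is approached as far as the arm can. A call is refused whole if a number of a shift passes 6.25 or a number of a turn 0.188, either way. A call with a gripper value outside its range is refused whole. "gripper" is the closure, from -1 (fully open) to 1 (shut), so that 0 is half open, set as the call begins (left out, the last holds). The fingers move at their own pace and stop on an object; "squeeze" is the grip in N (left out, the last holds). Time passes only in rows, so rows that do not move let the fingers close. It gives the time, the measured TCP pose, the force and the opening at its end, in the units of the state.
- readout.get_state(): the state, without advancing time (a new reading comes with each control period).
- viewer.grab_frame(name): name is "side" or "top" or "wrist"; returns a dict with "image" (480x640x3 uint8, red, green, blue), "camera_matrix" (3x3 intrinsics, pixels), "cam_to_world" (4x4, takes a point from camera to world coordinates). Camera axes: x right, y up, looking along -z (the intrinsics and any distortion apply to the point x, -y, -z); pixel columns grow to the right and rows downward; lengths in m; the calibration is good to about 2 mm. A picture is of the moment at which its call begins. There is no depth.
- job.job_done(): hands the job in, once; it reports no verdict.
Trained networks look in the newest picture that a camera, given by its name, has taken for a name from the list of things; names that differ only in an ending like _2 or _b are one class to them, and where a whole thing is asked for, a point or a joint stands for the part that bears it (a point fixed in the world has none). Each returns a list of dicts, best first, with "conf" (0 to 1); they miss things now and then, are a little off and sometimes report something else, mostly with a low value. They report only what shows in the picture. A call takes as long as a camera call. They do not tell look-alikes from the thing itself.
- viewer.silhouettes(camera, query): "region" (480x640 bool, what is visible of it) and "extent" ([left, top, width, height] in pixels, round what is visible of it).
The state is a dict: "t": time; "q": joint angles; "qd": joint speeds; "joint_efforts": joint torques, N m; "eef_pos": TCP position; "ee_rot": TCP orientation; "force": force on the tool from outside, world axes, zero at the start; "moment": the same for the moment, N m; "width": finger opening in m.
Only numpy, scipy, OpenCV 4.12 (cv2) and the standard library are available. Lean on these libraries where they do the work, as an engineer would, in place of code of your own. Each camera call takes 0.05 s, during which the arm holds its last target.

## Task

Set the length stop for the next board: take the red-handled stop pin out of its wooden rack and fit it in the green stop block. Its hole is hidden under a dust plug somewhere in the dark sprung plate in the round window, so slide the tip lightly over the plate until it drops in. Push the pin fully home, let go and leave it standing upright; press gently throughout, never pushing the plate deep down, and leave the other things alone.

Things in the scene. Friction and masses are not known exactly. Their poses are not given: they have to be found in the camera images.
- pin_grip (a point): Centre of the red grip of the steel stop pin (0.15 to 0.26 kg, 86 mm long). The grip is 30 mm (own x) by 20 mm (own y) by 40 mm (own z, up along the pin, away from the tip); take it across the 20 mm. Below it a collar 24 mm across, its underside 24 mm below this point, then a round shank 16 mm across down to the tip. It starts upright, 25 mm deep in the rack: draw it straight up.
- pin_tip (a point): Centre of the flat end of the pin's shank, 66 mm below pin_grip along the pin's axis; the end is chamfered by 2 mm. A thin brass ring round the shank 16 mm above the tip is level with the plate's top when the pin is home.
- window (a point): Centre of the round window, 44 mm across, in the lid of the stop block, at the height of the top of the dark steel plate under it: 30 mm above the planer, 4 mm below the lid's top. The hole in the plate is upright, 18 mm across; its centre lies 4 to 7 mm from this point in an unknown direction, different each time.
- stop_plate (a joint): How far the sprung plate (with its hole) is pressed down, in m: 0 at rest, 0.012 at its lower stop. It starts to give at 3 N and then needs 1.5 N more for each mm (6 N at 2 mm). It only moves up and down and springs back up round the pin when the tip meets the hole. More than 8 mm (15 N) is too hard.
- rack (a point): Centre of the top of the fixed wooden pin rack (76 x 110 mm, 36 mm high, on a foot 88 x 122 mm); the pin stands in the middle one of three holes in a row along own y.
- mallet: Wooden mallet, 250 x 119 x 62 mm, lying at the back; leave alone. Origin: centre of its underside.
- block_plane: Block plane, 52 x 165 x 56 mm, at the right; leave alone. Origin: centre of its underside.
- sanding_block: Cork sanding block, 51 x 78 x 30 mm; leave alone. Origin: centre of its underside.
- piece_f: Small reddish wood off-cut, 34 x 62 x 30 mm; leave alone. Origin: centre of its underside.
- pencil: Red carpenter's pencil, 169 mm long, 8 mm thick; leave alone. Origin: centre of its underside.
- stop_block: Fixed green stop block, 100 x 100 mm, top 34 mm above the planer, bolted feet at own +y and -y; origin: centre of its underside. The hole in its plate is closed flush by a dust plug of the plate's colour, which cannot be told from the plate by eye and gives way under less than 1 N. The pin goes 16 mm deep and then stays down by its own weight.
Mind the look-alikes: they are no part of the job. What is meant by the part that bears pin_grip is not turquoise, and is the smaller of those in its own colour.

How it is judged:
On the way:
1. the pin is drawn right out of the rack (height (world z) of pin_tip above 0.04 m and contact force between the fingers and stop_pin above 1 N), for 0.2 s.
At the end, for the whole second after the job is handed in: The pin stands upright (within 0.15 rad) and free in the hole of the stop block, its tip at least 13.5 mm below the plate's top and within 10.5 mm of the window's centre, the plate sprung back up (within 1 mm), nothing holding the pin (z of pin_tip in the frame of window below -0.0135 m and horizontal distance between pin_tip and window below 0.0105 m and angle between pin_grip's own z axis and vertical below 0.15 rad and value of joint stop_plate below 0.001 m and contact force between each of the arm, the fingers and stop_pin below 0.2 N); the robot touches nothing.
It fails at once if the sprung plate is pressed down more than 8 mm (more than about 15 N) (value of joint stop_plate above 0.008 m).
It fails at once if another thing is shifted by more than 20 mm (distance of any of mallet, block_plane, sanding_block, piece_f, pencil from where it was at the start of the episode above 0.02 m).
It also fails if it takes over 48 s, if anything falls off the work surface, if the arm or the gripper's body presses on something with over 40 N, if the wrist force passes 120 N, or if a joint passes its speed limit or range.

## Working session

There is one attempt and no reset: what is moved stays moved. The work goes in short steps, Python scripts to look and compute and a tool call to move; the robot and the scene stay as the last step left them, time stands still between calls to the robot, and variables do not carry over. Pictures are saved under pics/ and viewed, and the job is handed in when it is done.

Besides the shell and the picture viewer there is one more tool, called after ">>>" in YAML: its name, and indented under it one key for each argument. apply_moves: Moves the arm, as the interface text tells. Its arguments: {"type":"object","properties":{"deltas":{"type":"string"},"gripper":{"type":"number"},"squeeze":{"type":"number"}},"required":["deltas"]}

```bash
mkdir -p pics; cat > h.py <<'E'
import numpy as np, cv2
from station import readout, viewer, job, arm
def save(n,name):
    f=viewer.grab_frame(n); cv2.imwrite('pics/'+name+'.png',f['image'][:,:,::-1]); return f
def ray(f,u,v):
    K=f['camera_matrix'];T=f['cam_to_world']
    d=np.linalg.inv(K)@np.array([u,v,1.]); d=np.array([d[0],-d[1],-d[2]])
    return T[:3,3],T[:3,:3]@d
def atz(f,u,v,z):
    o,d=ray(f,u,v); return o+d*(z-o[2])/d[2]
def proj(f,p):
    T=f['cam_to_world'];c=T[:3,:3].T@(np.array(p)-T[:3,3]); q=f['camera_matrix']@np.array([c[0],-c[1],-c[2]]); return q[:2]/q[2]
E
python3 - <<'E'
from h import *
print(readout.get_state(), arm.hold_point_z)
for n in ['top','side','wrist']:
    f=save(n,n+'0'); print(n,f['camera_matrix'].round(1).tolist(),f['cam_to_world'].round(3).tolist())
    for q in ['pin_grip','stop_block','rack']:
        try: print(q,[(round(r['conf'],2),r['extent']) for r in viewer.silhouettes(n,q)])
        except Exception as e: print(q,e)
E
```

```text
{'t': 0.0, 'q': array([-9.35904123e-01,  3.59380842e-01,  1.10257534e-02, -3.44640293e-04,
       -1.22409047e+00, -2.88073668e-01]), 'qd': array([-0.0018539 ,  0.00076585, -0.00042057,  0.00013667,  0.00085541,
       -0.00106456]), 'joint_efforts': array([ 8.41993005e-04, -5.82717955e+01,  2.93066114e+01,  6.99734107e+00,
        6.89045613e-03, -2.41413736e-04]), 'eef_pos': array([ 0.22921806, -0.63435334,  0.22561318]), 'ee_rot': array([-3.14143468e+00, -1.67332579e-03,  1.91749735e+00]), 'force': array([ 0.59660269,  0.47519767, -0.01372783]), 'moment': array([-0.01780095, -0.05262513,  0.04719459]), 'width': 0.08775163013925785} 0.0188
top [[474.3, 0.0, 316.0], [0.0, 474.3, 237.6], [0.0, 0.0, 1.0]] [[-0.008, 0.991, -0.135, 0.413], [-1.0, -0.007, 0.007, -0.226], [0.006, 0.135, 0.991, 0.921], [0.0, 0.0, 0.0, 1.0]]
pin_grip [(0.62, [195.7, 294.6, 25.9, 23.6]), (0.55, [244.5, 232.1, 18.8, 18.6]), (0.45, [299.9, 280.0, 19.0, 17.5])]
stop_block [(0.98, [329.8, 232.3, 77.3, 56.9])]
rack [(0.6, [228.7, 224.1, 64.1, 45.7])]
side [[538.1, 0.0, 317.1], [0.0, 538.1, 236.3], [0.0, 0.0, 1.0]] [[-0.978, 0.059, -0.201, 0.339], [-0.208, -0.373, 0.904, 0.665], [-0.021, 0.926, 0.377, 0.46], [0.0, 0.0, 0.0, 1.0]]
pin_grip [(0.85, [301.5, 253.5, 24.9, 37.3]), (0.82, [360.6, 268.4, 32.3, 72.7]), (0.77, [363.4, 239.3, 20.1, 36.5]), (0.22, [327.4, 348.0, 46.6, 49.5])]
stop_block [(0.62, [321.6, 234.3, 57.6, 39.0])]
rack [(0.66, [277.9, 275.9, 65.9, 50.2]), (0.53, [340.8, 239.8, 21.3, 7.5]), (0.49, [301.8, 252.7, 21.3, 38.0])]
wrist [[334.8, 0.0, 314.6], [0.0, 334.8, 243.2], [0.0, 0.0, 1.0]] [[-0.339, -0.905, -0.255, 0.161], [0.941, -0.326, -0.092, -0.661], [-0.0, -0.271, 0.962, 0.384], [0.0, 0.0, 0.0, 1.0]]
pin_grip []
stop_block [(0.63, [435.5, 453.6, 22.8, 21.8])]
rack []
```

View pics/top0.png

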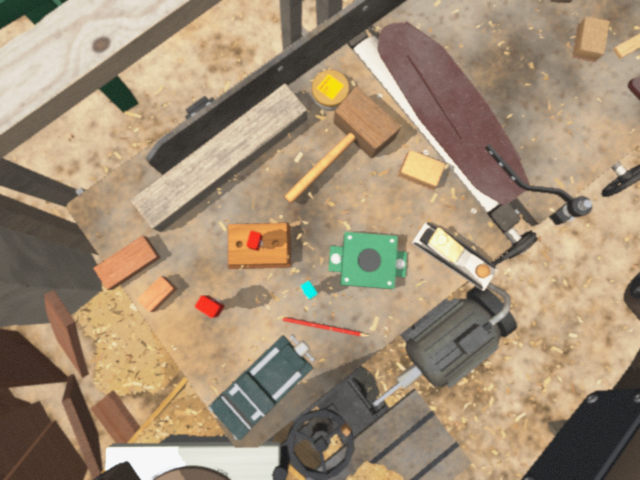

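View pics/side0.png

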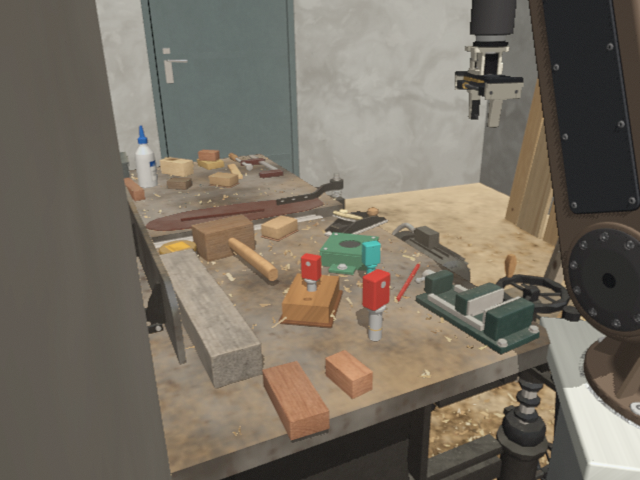

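```bash
python3 - <<'E'
import cv2
a=cv2.imread('pics/top0.png');b=cv2.imread('pics/side0.png')
cv2.imwrite('pics/tz.png',cv2.resize(a[200:340,180:420],None,fx=3.3,fy=3.3,interpolation=cv2.INTER_CUBIC))
cv2.imwrite('pics/sz.png',cv2.resize(b[220:360,240:440],None,fx=4,fy=4,interpolation=cv2.INTER_CUBIC))
E
```

```text
(no output)
```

View pics/tz.png

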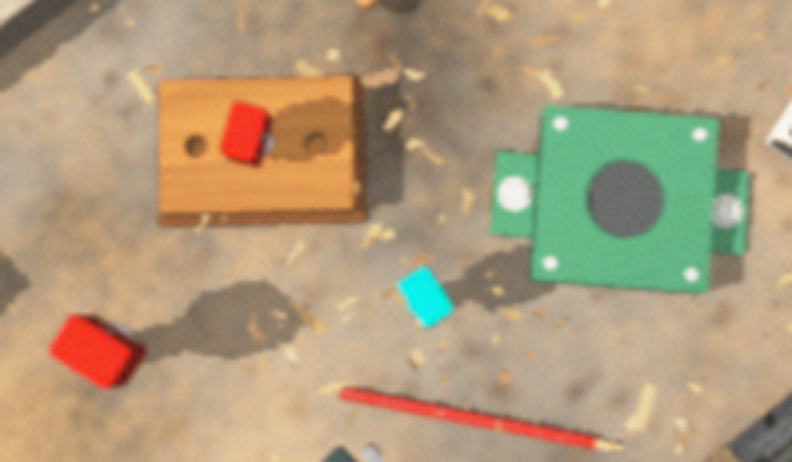

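View pics/sz.png

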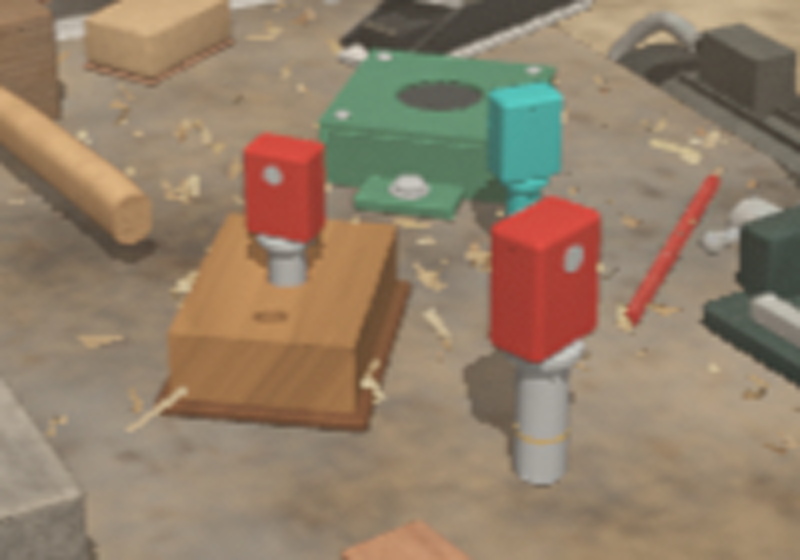

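```bash
cat >> h.py <<'E'
from scipy.optimize import minimize
def boxpts(x,y,z,yaw,hx=.015,hy=.010,hz=.020):
    c,s=np.cos(yaw),np.sin(yaw)
    return [(x+c*a*hx-s*b*hy,y+s*a*hx+c*b*hy,z+k*hz) for a in(-1,1) for b in(-1,1) for k in(-1,1)]
def redmask(f,ext,m=6):
    im=f['image'].astype(int); r=(im[...,0]>110)&(im[...,1]<75)&(im[...,2]<75)
    l,t,w,h=[int(v) for v in ext]; o=np.zeros(r.shape,bool); o[t-m:t+h+m,l-m:l+w+m]=r[t-m:t+h+m,l-m:l+w+m]; return o
def iou(f,mask,P,S=8):
    uv=np.array([proj(f,p) for p in P]).astype(np.float32)
    h=cv2.convexHull(uv)[:,0]
    ys,xs=np.where(mask);l,t=xs.min()-12,ys.min()-12;r,b=xs.max()+13,ys.max()+13
    M=cv2.resize(mask[t:b,l:r].astype(np.uint8),None,fx=S,fy=S,interpolation=cv2.INTER_NEAREST)
    R=np.zeros_like(M);cv2.fillConvexPoly(R,np.round((h-[l,t]+.5)*S).astype(np.int32),1)
    return (M&R).sum()/(M|R).sum()
E
cat > fit.py <<'E'
from h import *
ft=viewer.grab_frame('top');fs=viewer.grab_frame('side')
mt=redmask(ft,(244,232,19,19));ms=redmask(fs,(301,253,25,37)); print(mt.sum(),ms.sum())
print('top guess',atz(ft,254,240.5,.08))
x0=atz(ft,254,240.5,.08)[:2]
for sets in ([(ft,mt)],[(fs,ms)],[(ft,mt),(fs,ms)]):
    best=None
    for yw in np.arange(0,np.pi,.3):
        r=minimize(lambda p:-sum(iou(f,m,boxpts(p[0],p[1],.077,p[2])) for f,m in sets),[*x0,yw],method='Nelder-Mead',options=dict(initial_simplex=[[*x0,yw],[x0[0]+.006,x0[1],yw],[x0[0],x0[1]+.006,yw],[*x0,yw+.3]],maxiter=120))
        if best is None or r.fun<best.fun: best=r
    print(best.x,best.fun)
# window + block
im=ft['image'].astype(int)
dark=(im.max(2)<95)&(im.max(2)-im.min(2)<25); o=np.zeros_like(dark);o[240:285,350:392]=dark[240:285,350:392]
n,lab,st,c=cv2.connectedComponentsWithStats(o.astype(np.uint8)); k=1+np.argmax(st[1:,4]); print(st[k],c[k],atz(ft,*c[k],.034),atz(ft,*c[k],.03))
cam=ft['cam_to_world'];print(cam[:3,3])
for nm,q in (('top','stop_block'),('top','rack')):
    R=viewer.silhouettes(nm,q)[0]; ys,xs=np.where(R['region']); cs=cv2.findContours(R['region'].astype(np.uint8),0,2)[0]
    cc=max(cs,key=cv2.contourArea); print(q,cv2.minAreaRect(cc),atz(ft,*cv2.minAreaRect(cc)[0],.03))
E
python3 fit.py
```

```text
194 345
top guess [ 0.52328421 -0.1205476   0.08      ]
[ 0.52280836 -0.12085225  2.6987947 ] -0.7315016803254525
[ 0.52545855 -0.12318942  3.28770348] -0.667843340129637
[ 0.52482763 -0.12132742  0.00736653] -1.3668229901090378Traceback (most recent call last):
  File "fit.py", line 15, in <module>
    n,lab,st,c=cv2.connectedComponentsWithStats(o.astype(np.uint8)); k=1+np.argmax(st[1:,4]); print(st[k],c[k],atz(ft,*c[k],.034),atz(ft,*c[k],.03))
                                                                         ~~~~~~~~~^^^^^^^^^^
    return _wrapfunc(a, 'argmax', axis=axis, out=out, **kwds)
    return bound(*args, **kwds)
ValueError: attempt to get argmax of an empty sequence
```

```bash
python3 - <<'E'
from h import *
ft=viewer.grab_frame('top');fs=viewer.grab_frame('side');print(ft.keys())
print(ft['image'][235:248:3,250:262:3].tolist()); print(ft['image'][260,340:400:5].tolist())
for f,n,(u,v),p in ((ft,'t',(254,240),(.5235,-.1205,.077,-.22)),(fs,'s',(312,270),(.5245,-.122,.077,-.22))):
    im=f['image'][:,:,::-1][v-30:v+30,u-40:u+40]; im=cv2.resize(im,None,fx=10,fy=10,interpolation=cv2.INTER_CUBIC)
    for q in boxpts(*p): 
        a=(np.array(proj(f,q))-[u-40,v-30]+.5)*10; cv2.circle(im,tuple(int(k) for k in a),4,(255,255,0),-1)
    cv2.imwrite(f'pics/o{n}.png',im)
E
```

```text
dict_keys(['image', 'camera_matrix', 'cam_to_world'])
[[[246, 61, 37], [246, 54, 38], [246, 56, 35], [232, 49, 31]], [[246, 51, 36], [246, 54, 36], [246, 51, 32], [190, 42, 32]], [[247, 53, 38], [247, 49, 31], [246, 53, 33], [135, 62, 59]], [[247, 52, 28], [246, 56, 33], [242, 51, 36], [121, 58, 53]], [[217, 51, 35], [242, 49, 36], [212, 38, 33], [143, 75, 50]]]
[[186, 206, 186], [106, 191, 141], [102, 186, 134], [103, 183, 134], [105, 108, 104], [110, 112, 110], [107, 107, 105], [108, 108, 108], [101, 130, 112], [101, 182, 133], [100, 181, 130], [115, 178, 137]]
```

View pics/ot.png

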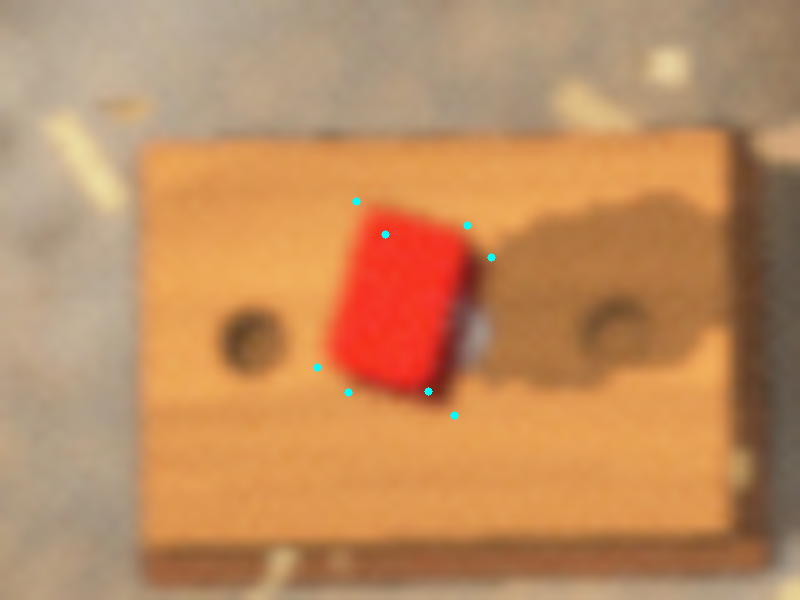

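View pics/os.png

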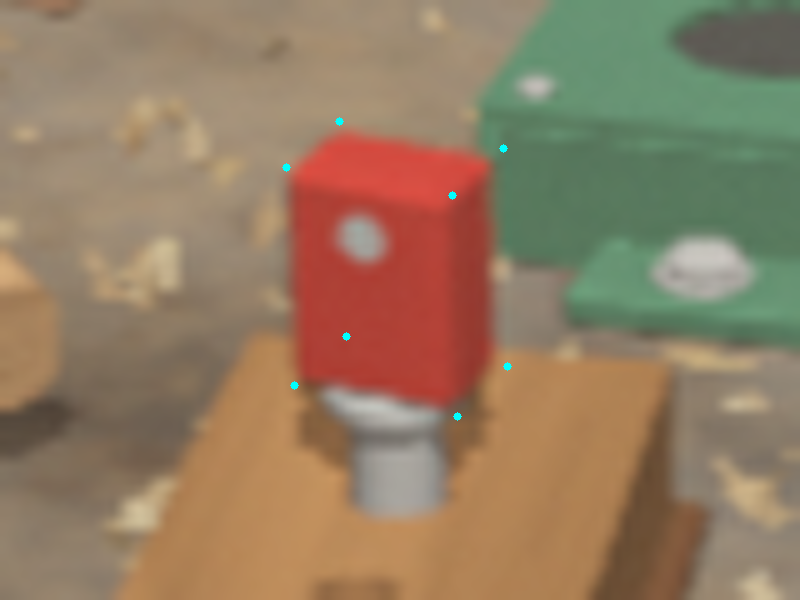

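```bash
python3 - <<'E'
from h import *
f=viewer.grab_frame('top'); im=f['image'].astype(int)
d=(im[...,1]-im[...,0]<30)&(im.max(2)<150); o=np.zeros(d.shape,np.uint8);o[245:278,352:388]=d[245:278,352:388]
n,l,st,c=cv2.connectedComponentsWithStats(o);k=1+np.argmax(st[1:,4]);print(st[k],c[k],atz(f,*c[k],.034),atz(f,*c[k],.03))
cc=cv2.findContours((l==k).astype(np.uint8),0,2)[0][0];print(cv2.fitEllipse(cc))
print('pin',atz(f,254-40+39.8-.5,240-30+29.9-.5,.097))
print('bigdecoy',atz(f,208,306,.11),'turq',atz(f,309,290,.08))
print('feet bolts',atz(f,335.5,258.5,.015),atz(f,400.5,264,.015))
print(viewer.silhouettes('wrist','pin_grip'))
E
```

```text
[358 249  23  23 395] [368.82278481 259.78227848] [ 0.49128377 -0.33059363  0.034     ] [ 0.49163561 -0.33106671  0.03      ]
((368.8719482421875, 259.7837829589844), (21.325380325317383, 21.8590145111084), 148.43569946289062)
pin [ 0.52301273 -0.12142638  0.097     ]
bigdecoy [ 0.40818916 -0.04766134  0.11      ] turq [ 0.43455731 -0.21835215  0.08      ]
feet bolts [ 0.49588268 -0.26895052  0.015     ] [ 0.48441198 -0.3933979   0.015     ]
[]
```

>>> apply_moves:
  deltas: "0 0 0 0.18;0 0 0 0.18;0 0 0 0.18;0 0 0 0.067"

```text
t: 1.4
eef_pos: [0.2294, -0.6348, 0.2266]
ee_rot: [3.142, -0.0, 1.307]
force: [0.1, -0.0, -0.3]
width: 0.0877
```

>>> apply_moves:
  deltas: "4 1.05 0;4 1.05 0;4 1.05 0;4 1.05 0;4 1.05 0;4 1.05 0;4 1.05 0;4 1.05 0;4 1.05 0;4 1.05 0"

```text
schema error: expected 4 numbers
```

>>> apply_moves:
  deltas: "4 1.05 0;4 1.05 0;4 1.05 0;3 0.8 0;1.5 0.4 0;0 0 0"

```text
schema error: expected 4 numbers
```

```bash
python3 - <<'E'
from h import *
f=save('wrist','w1');s=readout.get_state();print(s['eef_pos'],s['ee_rot'],s['force'])
for p in ((.523,-.1215,.097),(.4916,-.331,.03)): print(proj(f,p))
E
```

```text
[ 0.22936463 -0.63479306  0.22655954] [-3.14158265e+00 -1.67656653e-05  1.30487980e+00] [ 0.3357316  -0.01165826 -1.49634925]
[884.32026445 377.88770367]
[612.37287871 358.8432911 ]
```

View pics/w1.png

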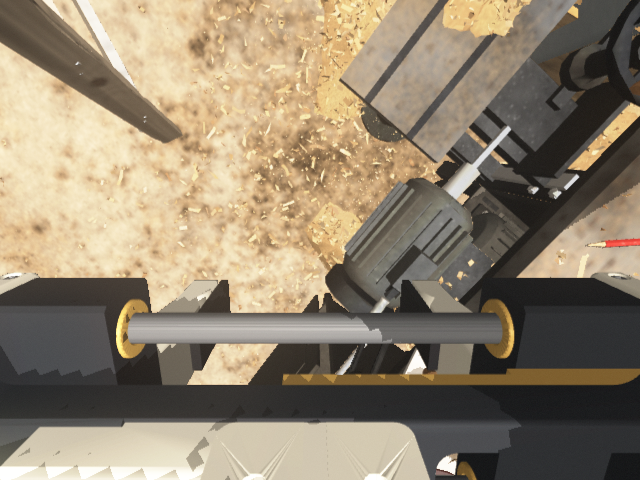

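>>> apply_moves:
  deltas: "4 1.05 0 0;4 1.05 0 0;4 1.05 0 0;4 1.05 0 0;4 1.05 0 0;4 1.05 0 0;4 1.05 0 0;4 1.05 0 0;4 1.05 0 0;4 1.05 0 0"

```text
t: 2.7
eef_pos: [0.4344, -0.2741, 0.2269]
ee_rot: [3.141, -0.0, 1.312]
force: [0.6, 0.0, 0.3]
width: 0.0874
```

>>> apply_moves:
  deltas: "4 1.05 0 0;4 1.05 0 0;3 0.8 0 0;2 0.4 0 0;0 -5 0 0;0 0 0 0"

```text
t: 3.45
eef_pos: [0.4483, -0.1448, 0.2267]
ee_rot: [-3.141, -0.0, 1.312]
force: [1.1, 0.2, 0.7]
width: 0.0878
```

```bash
python3 - <<'E'
from h import *
f=save('wrist','w2');s=readout.get_state();print(s['eef_pos'],s['ee_rot'],s['force'])
for p in ((.523,-.1215,.097),(.4916,-.331,.03)): print(proj(f,p))
E
```

```text
[ 0.44989324 -0.1451494   0.22707539] [ 3.14060430e+00 -3.77938509e-04  1.31173121e+00] [1.68754833 0.08393324 0.71456003]
[360.13522357 302.68550359]
[168.82337907 295.61861183]
```

View pics/w2.png

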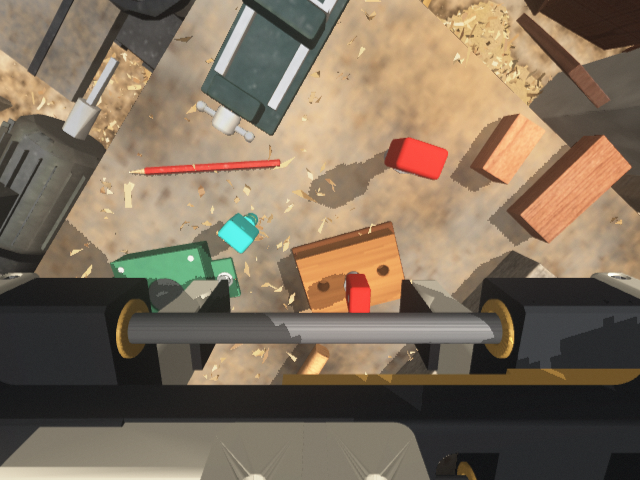

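>>> apply_moves:
  deltas: "1 5 0 0;1 5 0 0;0 4 0 0;0 0 0 0;0 0 0 0"

```text
t: 4.12
eef_pos: [0.5911, -0.1624, 0.2259]
ee_rot: [-3.14, 0.0, 1.31]
force: [0.0, 0.8, -0.5]
width: 0.0879
```

```bash
python3 - <<'E'
from h import *
f=save('wrist','w3');s=readout.get_state();print(s['eef_pos'],s['ee_rot'],s['force'])
for p in ((.523,-.1215,.097),(.4916,-.331,.03)): print(proj(f,p))
a=f['image'][:,:,::-1];cv2.imwrite('pics/w3z.png',cv2.resize(a[60:260,180:440],None,fx=3,fy=3,interpolation=cv2.INTER_CUBIC))
E
```

```text
[ 0.59076699 -0.16222799  0.22633711] [-3.14101705e+00  1.00035433e-04  1.31022773e+00] [-0.37725258  0.43144046  0.93731674]
[342.67454469 144.63053723]
[133.39226682 169.50194281]
```

View pics/w3.png

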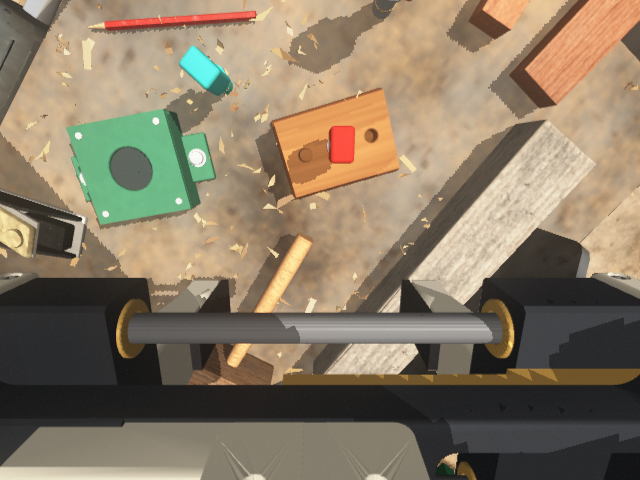

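View pics/w3z.png

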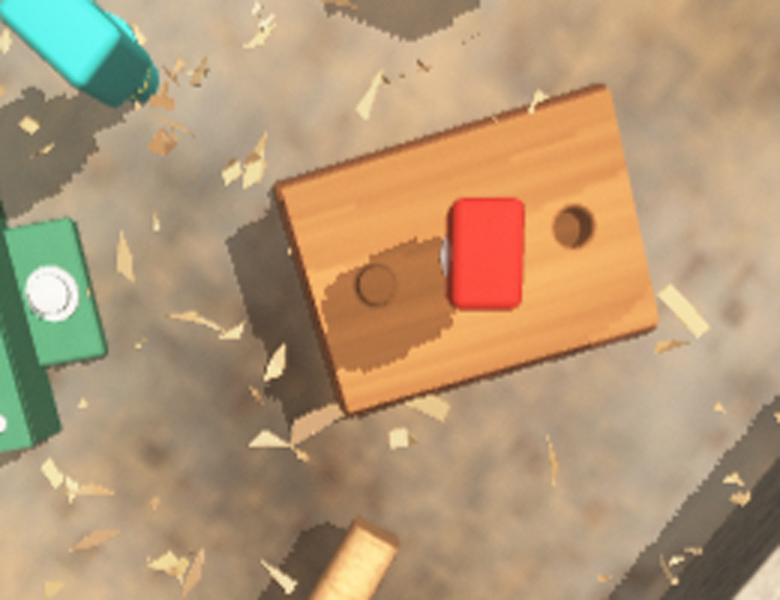

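```bash
python3 - <<'E'
from h import *
f=viewer.grab_frame('wrist'); im=f['image'].astype(int)
print(im[168,95:165:6].tolist())
d=(im[...,1]-im[...,0]<25)&(im.max(2)<130); o=np.zeros(d.shape,np.uint8);o[138:198,98:162]=d[138:198,98:162]
n,l,st,c=cv2.connectedComponentsWithStats(o);k=1+np.argmax(st[1:,4]);print(st[k],c[k],atz(f,*c[k],.034),atz(f,*c[k],.03))
cc=cv2.findContours((l==k).astype(np.uint8),0,2)[0][0];print(cv2.fitEllipse(cc))
print(atz(f,342.3,144,.097))
R=viewer.silhouettes('wrist','stop_block');print([(r['conf'],r['extent']) for r in R])
E
```

```text
[[109, 182, 134], [109, 182, 132], [109, 182, 134], [96, 102, 93], [97, 103, 95], [95, 102, 93], [96, 102, 93], [94, 101, 91], [97, 102, 94], [97, 104, 95], [109, 187, 138], [109, 186, 135]]
[ 111  147   41   43 1386] [131.11327561 168.30808081] [ 0.49007547 -0.3307598   0.034     ] [ 0.489732   -0.33288693  0.03      ]
((131.17442321777344, 168.3446807861328), (37.75090408325195, 45.0474739074707), 138.9830322265625)
[ 0.52224427 -0.12151704  0.097     ]
[(0.65, [65.4, 109.1, 153.5, 116.8])]
```

>>> apply_moves:
  deltas: "1 -4 0 0;1.2 -3.6 0 0;0 0 3 0;0 0 3 0;0 0 3 0;0 0 0 0"

```text
t: 5.03
eef_pos: [0.5216, -0.1211, 0.1354]
ee_rot: [-3.139, 0.001, 1.311]
force: [-0.4, 0.2, 0.0]
width: 0.0874
```

```bash
cat > st.py <<'E'
import sys,time
from h import *
s=readout.get_state();print('t',round(s['t'],2),s['eef_pos'].round(4),s['ee_rot'].round(3),'F',s['force'].round(2),'w',s['width'])
yw=s['ee_rot'][2];d=np.array([float(sys.argv[1]),float(sys.argv[2])])-s['eef_pos'][:2]
print('dx,dy cm',100*(d@[np.cos(yw),np.sin(yw)]),100*(d@[np.sin(yw),-np.cos(yw)]),'dz',100*(s['eef_pos'][2]-float(sys.argv[3])))
E
python3 st.py .5226 -.1215 .062
```

```text
t 5.03 [ 0.5216 -0.1211  0.1354] [-3.139e+00  1.000e-03  1.311e+00] F [-0.4   0.23  0.02] w 0.08741169192786083
dx,dy cm -0.010175275287235136 0.10361403384727808 dz 7.343686109222358
```

>>> apply_moves:
  deltas: "0 0.1 2.5 0;0 0 2.5 0;0 0 1.5 0;0 0 0.8 0;0 0 0 0"

```text
t: 5.65
eef_pos: [0.5246, -0.1215, 0.0639]
ee_rot: [3.141, 0.0, 1.311]
force: [0.6, -0.3, -0.2]
width: 0.0879
```

```bash
python3 - <<'E'
from h import *
for n in('wrist','side'):
    f=save(n,n+'4')
a=f['image'][:,:,::-1];cv2.imwrite('pics/s4z.png',cv2.resize(a[200:330,230:400],None,fx=4,fy=4,interpolation=cv2.INTER_CUBIC))
E
python3 st.py .5226 -.1215 .062
```

```text
t 5.75 [ 0.525  -0.1214  0.0644] [ 3.14  -0.     1.311] F [-0.31 -0.09  0.19] w 0.08817308204322763
dx,dy cm -0.0722828453345796 -0.2319586371566069 dz 0.23587709971910897
```

View pics/s4z.png

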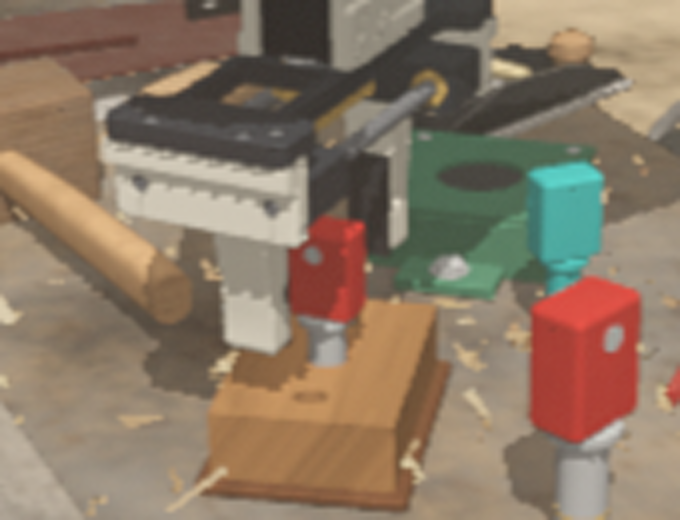

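>>> apply_moves:
  deltas: "-0.05 -0.15 0.2 0;0 0 0 0;0 0 0 0;0 0 0 0;0 0 0 0;0 0 0 0;0 0 0 0;0 0 0 0"
  gripper: 1
  squeeze: 25

```text
t: 6.75
eef_pos: [0.5229, -0.1214, 0.0615]
ee_rot: [3.142, -0.0, 1.311]
force: [-0.6, 1.1, 0.3]
width: 0.0199
```

```bash
python3 st.py .5226 -.1215 .062;python3 st.py .5226 -.1215 .062
```

```text
t 6.75 [ 0.5229 -0.1214  0.0615] [ 3.142 -0.     1.311] F [-0.6   1.05  0.27] w 0.019858372331495226
dx,dy cm -0.014948690541476784 -0.02336907311456734 dz -0.048541192043455306
t 6.75 [ 0.5229 -0.1214  0.0615] [ 3.142 -0.     1.311] F [-0.6   1.05  0.27] w 0.019858372331495226
dx,dy cm -0.014948690541476784 -0.02336907311456734 dz -0.048541192043455306
```

>>> apply_moves:
  deltas: "0 0 -0.4 0;0 0 -0.6 0;0 0 -0.8 0;0 0 -1 0;0 0 -1.2 0;0 0 -1.2 0;0 0 -1 0;0 0 -0.8 0;0 0 0 0"

```text
t: 7.88
eef_pos: [0.5232, -0.1215, 0.1322]
ee_rot: [3.14, -0.0, 1.311]
force: [0.8, 0.6, -2.3]
width: 0.0198
```

```bash
python3 st.py .4907 -.3307 .112; python3 - <<'E'
from h import *
f=save('side','s5')
a=f['image'][:,:,::-1];cv2.imwrite('pics/s5z.png',cv2.resize(a[180:340,230:430],None,fx=4,fy=3.7,interpolation=cv2.INTER_CUBIC))
E
```

```text
t 7.88 [ 0.5232 -0.1215  0.1322] [ 3.14  -0.     1.311] F [ 0.76  0.62 -2.29] w 0.01977859903420727
dx,dy cm -21.054322905097294 2.2392682764656553 dz 2.023962758106014
```

View pics/s5z.png

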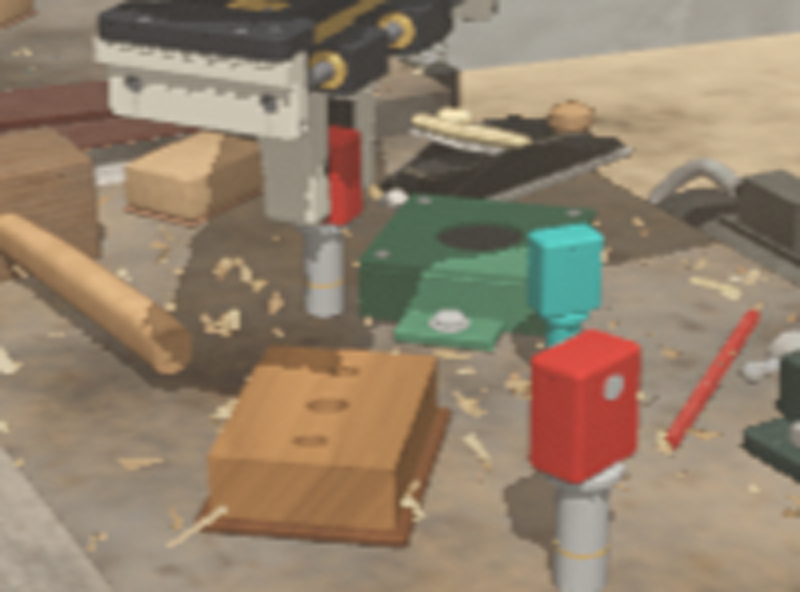

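>>> apply_moves:
  deltas: "-1.5 0.2 0 0;-2.5 0.25 0 0;-3 0.3 0 0;-3 0.3 0 0;-3 0.3 0 0;-3 0.3 0 0;-2.5 0.3 0 0;-1.5 0.2 0 0;-1.05 0.1 0 0;0 0 0 0"

```text
t: 9.18
eef_pos: [0.4902, -0.3311, 0.1313]
ee_rot: [-3.141, -0.0, 1.31]
force: [-0.5, 0.5, -2.0]
width: 0.0198
```

>>> apply_moves:
  deltas: "0 0 1 0;0 0 1 0;0 0 1 0;0 0 0.5 0;0 0 0 0;0 0 0 0"

```text
t: 9.93
eef_pos: [0.4906, -0.3308, 0.0968]
ee_rot: [3.141, 0.0, 1.311]
force: [0.2, -0.5, -1.7]
width: 0.0198
```

```bash
python3 st.py .4907 -.3307 .0805; python3 - <<'E'
from h import *
f=save('side','s6')
a=f['image'][:,:,::-1];cv2.imwrite('pics/s6z.png',cv2.resize(a[170:300,270:430],None,fx=5,fy=4.5,interpolation=cv2.INTER_CUBIC))
for p in ((.4907,-.3307,.034),(.4907,-.3307,.046)): print(proj(f,p))
f=save('wrist','w6')
E
python3 st.py .4907 -.3307 .0805
```

```text
t 9.93 [ 0.4906 -0.3308  0.0968] [3.141 0.    1.311] F [ 0.19 -0.54 -1.66] w 0.01978235732067438
dx,dy cm 0.013980644956182705 0.0015742396435357681 dz 1.6323847242712617
[350.55153664 243.08335661]
[350.56504534 237.60857041]
t 10.03 [ 0.4907 -0.3308  0.0969] [3.141 0.    1.311] F [ 0.29  0.63 -0.83] w 0.019791554066759347
dx,dy cm 0.013097858638669486 -0.001337194883132676 dz 1.642937248005416
```

View pics/s6z.png

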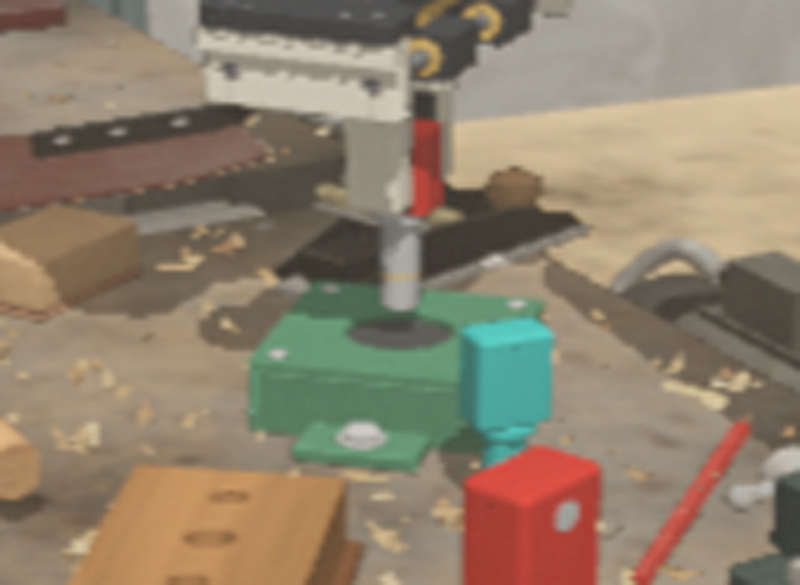

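View pics/w6.png

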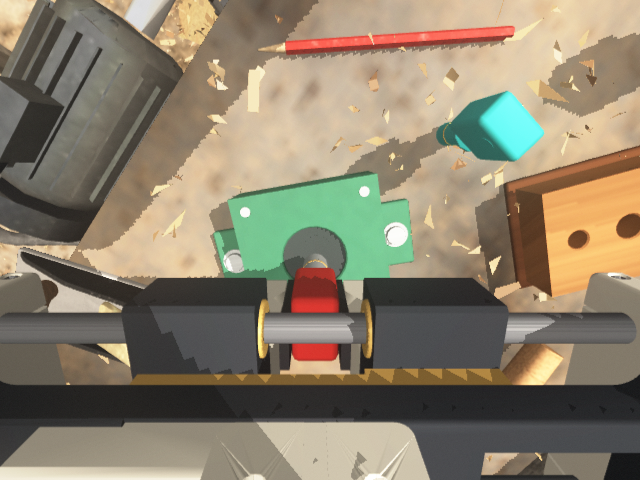

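>>> apply_moves:
  deltas: "0.3 0 0.6 0;0.25 0 0.5 0;0 0 0.2 0;0 0 0 0"

```text
t: 10.52
eef_pos: [0.4917, -0.3253, 0.0833]
ee_rot: [-3.141, 0.0, 1.311]
force: [-0.0, -0.1, -2.2]
width: 0.02
```

>>> apply_moves:
  deltas: "0 0 0.1 0;0 0 0.1 0;0 0 0 0"

```text
t: 10.9
eef_pos: [0.4918, -0.3254, 0.0815]
ee_rot: [-3.142, -0.0, 1.31]
force: [0.1, -0.5, -0.7]
width: 0.02
```

>>> apply_moves:
  deltas: "0 0 0.1 0;0 0 0 0;0 0 0 0"

```text
t: 11.28
eef_pos: [0.4919, -0.3254, 0.0806]
ee_rot: [3.141, 0.0, 1.311]
force: [0.5, -0.7, -2.3]
width: 0.0197
```

>>> apply_moves:
  deltas: "0 0 0.1 0;0 0 0 0;0 0 0 0"

```text
t: 11.65
eef_pos: [0.4919, -0.3255, 0.0798]
ee_rot: [3.141, 0.0, 1.311]
force: [-1.0, 0.3, 3.4]
width: 0.0199
```

>>> apply_moves:
  deltas: "-0.04 0.14 0 0;-0.04 0.14 0 0;0 0 0 0"

```text
t: 12.02
eef_pos: [0.4942, -0.3269, 0.0795]
ee_rot: [-3.141, 0.0, 1.311]
force: [-2.3, 1.4, 1.5]
width: 0.0202
```

>>> apply_moves:
  deltas: "-0.1 0.1 0 0;-0.1 0.1 0 0;0 0 0 0"

```text
t: 12.4
eef_pos: [0.496, -0.3295, 0.0796]
ee_rot: [3.141, 0.0, 1.311]
force: [-0.6, 1.7, 2.0]
width: 0.02
```

>>> apply_moves:
  deltas: "-0.14 0.04 0.05 0;-0.14 0.04 0 0;0 0 0 0"

```text
t: 12.78
eef_pos: [0.4963, -0.3324, 0.0792]
ee_rot: [3.141, 0.0, 1.311]
force: [1.3, 1.7, 2.8]
width: 0.0196
```

>>> apply_moves:
  deltas: "-0.14 -0.04 0 0;-0.14 -0.04 0 0;0 0 0 0"

```text
t: 13.15
eef_pos: [0.4948, -0.3351, 0.0793]
ee_rot: [3.14, 0.0, 1.311]
force: [1.3, 0.9, 2.3]
width: 0.0198
```

>>> apply_moves:
  deltas: "-0.1 -0.1 0 0;-0.1 -0.1 0 0;0 0 0 0"

```text
t: 13.52
eef_pos: [0.492, -0.3365, 0.0793]
ee_rot: [3.141, 0.0, 1.311]
force: [2.7, 0.4, 3.3]
width: 0.02
```

>>> apply_moves:
  deltas: "-0.04 -0.14 0 0;-0.04 -0.14 0 0;0 0 0 0"

```text
t: 13.9
eef_pos: [0.4889, -0.3364, 0.0791]
ee_rot: [3.142, 0.0, 1.311]
force: [2.9, -0.0, 2.3]
width: 0.0203
```

>>> apply_moves:
  deltas: "0.04 -0.14 0 0;0.04 -0.14 0 0;0 0 0 0"

```text
t: 14.28
eef_pos: [0.4862, -0.3347, 0.0791]
ee_rot: [-3.141, 0.0, 1.311]
force: [1.5, -1.9, 3.3]
width: 0.0197
```

>>> apply_moves:
  deltas: "0.1 -0.1 0 0;0.1 -0.1 0 0;0 0 0 0"

```text
t: 14.65
eef_pos: [0.4846, -0.3321, 0.0789]
ee_rot: [-3.141, -0.0, 1.311]
force: [0.8, -1.4, 2.8]
width: 0.0198
```

>>> apply_moves:
  deltas: "0.14 -0.04 0 0;0.14 -0.04 0 0;0 0 0 0"

```text
t: 15.02
eef_pos: [0.4844, -0.3287, 0.0784]
ee_rot: [-3.14, -0.001, 1.31]
force: [0.7, 0.4, -0.7]
width: 0.0194
```

>>> apply_moves:
  deltas: "0.14 0.04 0 0;0.14 0.04 0 0;0 0 0 0"

```text
t: 15.4
eef_pos: [0.4861, -0.3267, 0.0788]
ee_rot: [-3.141, -0.0, 1.311]
force: [-0.5, -0.8, -2.1]
width: 0.02
```

>>> apply_moves:
  deltas: "0 0 0.1 0;0 0 0 0;0 0 0 0"

```text
t: 15.78
eef_pos: [0.4864, -0.327, 0.078]
ee_rot: [-3.141, 0.0, 1.31]
force: [-0.9, -1.1, -1.3]
width: 0.0199
```

>>> apply_moves:
  deltas: "0 0 0.1 0;0 0 0 0;0 0 0 0"

```text
t: 16.15
eef_pos: [0.4864, -0.327, 0.0771]
ee_rot: [-3.142, 0.0, 1.311]
force: [-0.8, -1.9, -2.0]
width: 0.0199
```

>>> apply_moves:
  deltas: "-0.06 -0.02 0.1 0;0 0 0.1 0;0 0 0 0"

```text
t: 16.52
eef_pos: [0.4862, -0.3272, 0.0749]
ee_rot: [-3.142, -0.0, 1.311]
force: [1.0, -0.1, -1.2]
width: 0.0196
```

>>> apply_moves:
  deltas: "0 0 0.1 0;0 0 0.1 0;0 0 0 0"

```text
t: 16.9
eef_pos: [0.4861, -0.3273, 0.0729]
ee_rot: [-3.141, -0.0, 1.311]
force: [-0.2, -0.1, -1.8]
width: 0.0199
```

Sliding in freely (about 8 mm deep, no axial force). Continuing down.

>>> apply_moves:
  deltas: "0 0 0.1 0;0 0 0.1 0;0 0 0.1 0;0 0 0.1 0;0 0 0 0"

```text
t: 17.52
eef_pos: [0.4861, -0.3274, 0.0689]
ee_rot: [-3.141, -0.0, 1.311]
force: [-0.3, 1.0, -1.5]
width: 0.0197
```

>>> apply_moves:
  deltas: "0 0 0.1 0;0 0 0.1 0;0 0 0.1 0;0 0 0 0"

```text
t: 18.02
eef_pos: [0.4861, -0.3274, 0.066]
ee_rot: [-3.142, 0.0, 1.311]
force: [0.9, -0.1, -1.2]
width: 0.0199
```

>>> apply_moves:
  deltas: "0 0 0.05 0;0 0 0 0;0 0 0 0"

```text
t: 18.4
eef_pos: [0.4861, -0.3274, 0.0656]
ee_rot: [-3.142, 0.0, 1.311]
force: [-0.4, 0.2, -0.6]
width: 0.02
```

>>> apply_moves:
  deltas: "0 0 0.05 0;0 0 0 0;0 0 0 0"

```text
t: 18.77
eef_pos: [0.4861, -0.3274, 0.0651]
ee_rot: [3.142, 0.0, 1.311]
force: [-0.1, -0.2, -1.5]
width: 0.0199
```

>>> apply_moves:
  deltas: "0 0 0.05 0;0 0 0 0;0 0 0 0"

```text
t: 19.15
eef_pos: [0.4861, -0.3274, 0.0646]
ee_rot: [3.142, 0.0, 1.311]
force: [-0.1, -1.0, -0.6]
width: 0.0199
```

>>> apply_moves:
  deltas: "0 0 0.05 0;0 0 0 0;0 0 0 0"

```text
t: 19.52
eef_pos: [0.4862, -0.3274, 0.0642]
ee_rot: [3.141, 0.0, 1.311]
force: [-1.0, -0.4, 1.9]
width: 0.02
```

```bash
python3 - <<'E'
from h import *
f=save('side','s7')
a=f['image'][:,:,::-1];cv2.imwrite('pics/s7z.png',cv2.resize(a[190:290,290:410],None,fx=6,fy=5.5,interpolation=cv2.INTER_CUBIC))
E
python3 st.py .4907 -.3307 .0805
```

```text
t 19.57 [ 0.4861 -0.3274  0.0642] [3.141 0.    1.311] F [-0.54 -0.55  1.69] w 0.019507695064190228
dx,dy cm -0.19867797880348376 0.5259962217864854 dz -1.631836545868287
```

View pics/s7z.png

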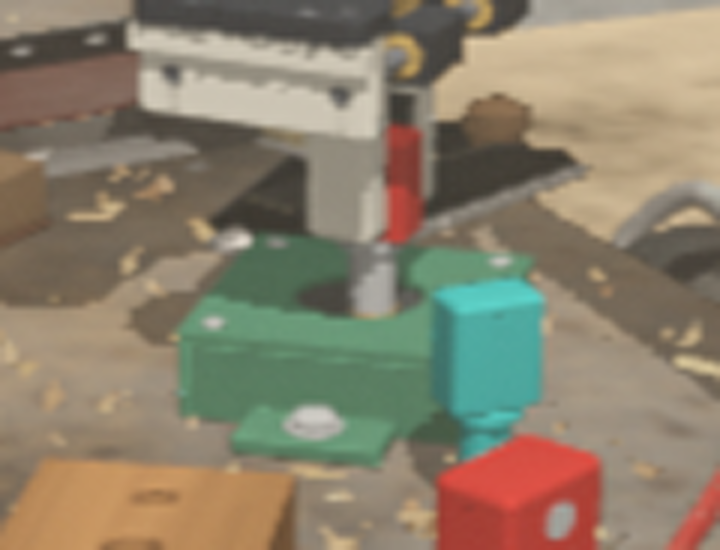

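>>> apply_moves:
  deltas: "0 0 -0.04 0;0 0 0 0;0 0 0 0"

```text
t: 19.95
eef_pos: [0.4861, -0.3274, 0.0644]
ee_rot: [-3.142, 0.0, 1.311]
force: [-0.0, -0.2, 1.4]
width: 0.0201
```

>>> apply_moves:
  deltas: "0 0 0 0;0 0 0 0;0 0 0 0;0 0 0 0;0 0 0 0"
  gripper: 0

```text
t: 20.58
eef_pos: [0.4861, -0.3274, 0.0645]
ee_rot: [3.142, 0.0, 1.311]
force: [-0.1, -0.7, -0.7]
width: 0.044
```

>>> apply_moves:
  deltas: "0 0 -0.5 0;0 0 -1 0;0 0 -2 0;0 0 -2 0;0 0 -2 0;0 0 -2 0;0 0 -2 0;0 0 0 0;0 0 0 0"

```text
t: 21.7
eef_pos: [0.4859, -0.3272, 0.1794]
ee_rot: [3.142, -0.0, 1.31]
force: [-0.0, -0.3, 0.1]
width: 0.0438
```

```bash
python3 - <<'E'
from h import *
f=save('side','s8')
a=f['image'][:,:,::-1];cv2.imwrite('pics/s8z.png',cv2.resize(a[190:290,290:410],None,fx=6,fy=5.5,interpolation=cv2.INTER_CUBIC))
f=save('top','t8')
E
python3 st.py .4907 -.3307 .0805
```

```text
t 21.8 [ 0.4857 -0.3272  0.1788] [-3.14 -0.    1.31] F [ 0.39  0.15 -0.31] w 0.043989001891521294
dx,dy cm -0.2088704129367723 0.5759401881059575 dz 9.829367955822795
```

View pics/s8z.png

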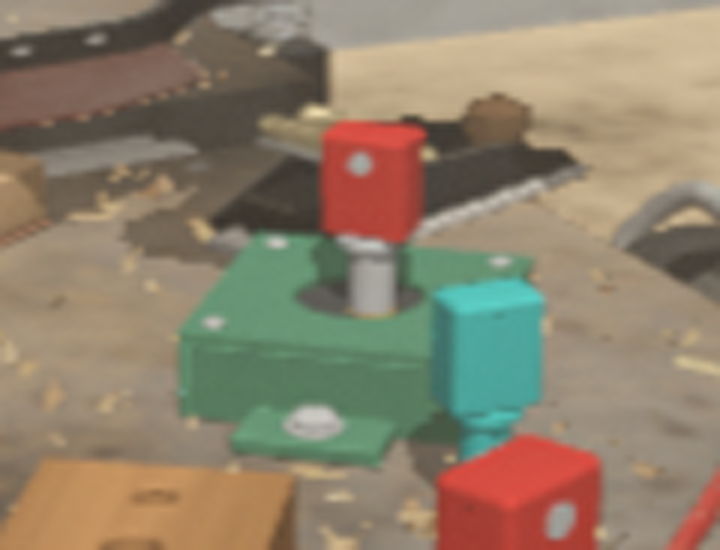

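View pics/t8.png

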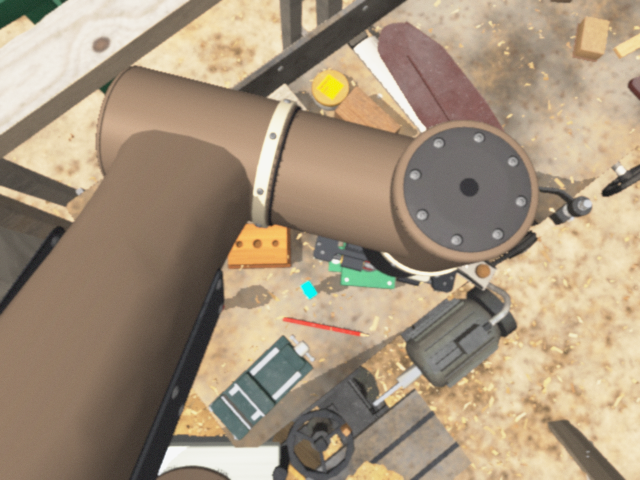

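```bash
python3 -c "
from h import *
print(job.job_done())"
```

```text
the job is handed in; nothing more can be done
None
```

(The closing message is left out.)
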